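# Seat a filter ring with the toggle press, then draw the cube and tilt it to the light

## Robot

A 7-joint arm with a two-finger parallel gripper is mounted at the origin on the work surface. World frame = base frame: x ahead of the robot, y to its left, z up, the work surface at z = 0. Lengths are in mm, angles in rad, forces in N, time in s.
With the tool pointing down it reaches from about 425 to 950 mm from the base axis. Payload 4.7 kg.
Tool frame: the origin (TCP) lies midway between the tips of the shut fingers; the grasp point (between the pads) lies 19 mm behind it; z points along the fingers, y is the line along which they close (so a half turn about z gives the same grasp; the last joint's range is limited). The gripper opens to 85 mm and grips with 20 to 120 N. Pads are 22 mm wide; open, the fingers measure 114 mm over their backs; the gripper's body (76 mm by 85 mm) begins 54 mm behind the grasp point. The pads swing forward as they close: fully open they stand 13 mm farther back than shut.
Start: joints at [-1.245, 0.469, -0.049, 1.532, 0.024, 1.141, -0.082], TCP at [234.458, 632.991, 231.335] pointing down, gripper open.
Joint ranges: [-2.59, 2.59], [-0.33, 1.99], [-1.39, 1.29], [0.1, 2.45], [-1.04, 4.18], [0.21, 1.99], [-2.66, 2.66]. Speed limits (rad/s): [2.57, 2.57, 3.14, 3.14, 3.14, 3.14, 3.14].

## Interface

Orientations are given as [roll, pitch, yaw] about the fixed x, y, z axes, in that order (R = Rz(yaw) Ry(pitch) Rx(roll)).
In Python, from plant import manip, vision, order gives the robot as it stands.
- The arm moves only by the tool apply_moves, never from a script. Its argument "steps" is a list of rows, each a list of 5 numbers: the shift along the tool's x, y, z in cm, then the turn about the tool's z in degrees, then the closure, from -1 (fully open) to 1 (shut). In form: [[x, y, z, spin, gripper], ...]. A call has 1 to 20 rows; each row shifts and turns the commanded pose from where the row before left it, along the tool's axes as they then stand; what a row does not reach is not made up. A row lasts 1/10 s, in which the tool goes at most 50 mm and 8.59 degrees, less where a joint would pass 70% of its speed; a pose out of reach is approached as far as the arm can. A call is refused whole if a number of a shift passes 5 or a number of a turn 8.59, either way. A call with a gripper value outside its range is refused whole. The fingers move at their own pace and stop on an object; "squeeze" is the grip in N (left out, the last holds). Time passes only in rows, so rows that do not move let the fingers close. It gives the time, the measured TCP pose, the force, the opening and the grip force at its end, in the units of the state.
- manip.state(): the state, without advancing time (a new reading comes with each control period).
- vision.grab_frame(name): name is "side" or "top" or "wrist"; returns (picture, depth): 480x640x3 uint8, blue, green, red; 480x640 float32, mm along the optical axis (not along the pixel's ray), 0 where there is no reading.
- vision.camera_model(name): a dict with "fx", "fy", "cx", "cy" (pixels), "distortion" ([k1, k2, p1, p2, k3] as OpenCV has them; the pictures are not rectified), "extrinsics" (4x4, takes a point from camera to world coordinates); the wrist camera has in their place "hand_eye" (4x4, takes a point from camera to tool coordinates, whose origin is the TCP and whose axes are the flange's). Camera axes: x right, y down, z forward; pixel columns grow to the right and rows downward; lengths in mm; the calibration is good to about 2 mm. A picture is of the moment at which its call begins: read the wrist's pose just before it. camera_model takes no time and is no camera call.
- order.hand_in(): hands the job in; it is judged then, once.
The state is a dict: "t": time; "q": joint angles; "dq": joint speeds; "effort": joint torques, N m; "ee_pos": TCP position; "ee_rot": TCP orientation; "contact_force": force on the tool from outside, world axes, zero at the start; "ft_torque": the same for the moment, N m; "gripper_width": finger opening in mm; "grip_force": force on a finger pad.
Only numpy, scipy, OpenCV 4.12 (cv2) and the standard library are available. Lean on these libraries where they do the work, as an engineer would, in place of code of your own. Each camera call takes 0.05 s, during which the arm holds its last target. There are 200 camera calls.

## Task

Finish the fluorescence filter cube standing in the seating press: swing the red handle over until the toggle clamp goes over centre and has pressed the green emission filter fully home, then swing the handle all the way back. Take the cube by its two plain black sides (fingers off both round filters), draw it up out of the nest and tilt it about 45 degrees so that its blue side filter looks up at a slant to the light, with the gripped sides kept upright. Finish still holding it like that, still, about 20 cm above the bench, and leave the objective, the oil bottle and the air blower where they stand.

Things in the scene. Friction and masses are not known exactly. Their poses are not given: they have to be found in the camera images.
- press: Seating press, fixed to the bench: aluminium base plate 90 x 205 x 10 mm with a nest at one end, a steel toggle clamp at the other. Origin: on the bench, under the nest's centre. z up; y points from the clamp to the nest (plate y = -165 to +40 mm, x = -45 to +45 mm). The clamp works in the plane x = 0; its bracket and riser lie at y = -139 to -77 mm, within x = +-22 mm.
- nest (a point): Centre of the nest's floor, 10 mm above the bench. The nest is a shallow pocket round the cube's foot: walls along the two x sides (8 mm thick, inner faces at x = +-20 mm in the press frame, tops 18 mm above the bench), one behind (y = -21 to -27 mm, top 18 mm) and a 4 mm high lip in front (+y).
- clamp_tip (a point): Middle of the rubber tip's face (26 mm across) at the end of the clamp arm; the tip is sprung. The arm is 88 mm long, 24 mm wide, pivot at y = -88 mm in the press frame, 80 mm above the bench. Open, it stands upright, 177 mm high, the tip facing the nest at y = -61 mm, 169 mm above the bench; closed, it lies level with the tip on the green filter's ring.
- clamp_handle (a joint): Angle of the clamp's red handle, rad. 0: open, laid back from the nest on its stop (start). Grows as it is lifted up and over towards the nest, the arm coming down with it; the tip meets the ring at about 1.4; dead centre 1.73; hard stop over centre 1.82, where it stays locked; pulled back to 0 it stays open. Free moving, but about 8 N at the ball just before dead centre, 4 N to break open.
- clamp_knob (a point): Centre of the red ball, 24 mm across, at the end of the handle (an 11 mm red rod). In the press frame: open y = -222 mm, 60 mm above the bench; closed y = -79 mm, 142 mm high; highest on the way 150 mm. It can be pinched across the press's x and turns between the fingers as the handle swings.
- handle_pivot (a point): The handle's pivot, fixed on the press: x = 0, y = -118 mm, 45 mm above the bench. The ball swings about it in the press's y-z plane with radius 105 mm. At joint value 0 the handle points to -y and 8.5 degrees above level; at value q it has turned by q from there, up and over towards +y.
- filter_cube: Filter cube, a black block 38 mm (x) x 40 mm (y) x 42 mm (z), about 0.15 kg, loose in the nest with 1 mm of play. Origin: centre of its underside; z up and x, y along those of the press at the start. The plain black sides are +x and -x; the blue filter is on +y, the green filter on top.
- ex_filter: Blue excitation filter in its aluminium mount: a disc 27 mm in diameter, standing 5 mm out of the cube's +y side. Origin: on that side, at its centre, 21 mm above the cube's underside. Not to be touched by the fingers.
- em_seat (a joint): How far the green emission filter has been pressed into the cube's top, m: about 0 to 0.0008 at the start, 0.004 fully home. A press fit: it stays where it is pushed (3 N of friction).
- em_filter: Green emission filter in its aluminium ring, 30 mm in diameter, in the middle of the cube's top. Origin: on its axis, 5 mm below its top; the ring stands 5 mm proud of the cube at the start (its top 57 mm above the bench), 1 mm when home. Not to be touched by the fingers.
- objective: Bystander: microscope objective standing on the bench, 29 mm in diameter, 56 mm high. Origin: centre of its underside.
- oil_bottle: Bystander: small amber bottle of immersion oil with a black cap, 33 mm in diameter, 65 mm high. Origin: centre of its underside.
- blower: Bystander: dark rubber air blower standing on its bulb, 56 mm in diameter, 110 mm high. Origin: centre of its underside.
There are look-alikes about, which are no part of the job. Leave any purple look-alike of the filter_cube alone.

How it is judged:
By the outcome, as a careful person would: the job done as asked, in the order asked, and still so for the second after the job is handed in, while the arm keeps its last pose, push and grip.
It also fails if it takes over 64 s, if anything falls off the work surface, if the arm or the gripper's body presses on something with over 40 N, if the wrist force passes 120 N, or if a joint passes its speed limit or range.

## Working session

There is one attempt and no reset: what is moved stays moved. The work goes in short steps, Python scripts to look and compute and a tool call to move; the robot and the scene stay as the last step left them, time stands still between calls to the robot, and variables do not carry over. Pictures are saved under pics/ and viewed, at most 10 in all, crops included, and the job is handed in when it is done.

Besides the shell and the picture viewer there is one more tool, called after "Call:" in YAML: its name, and indented under it one key for each argument. apply_moves: Moves the arm, as the interface text tells. Its arguments: {"type":"object","properties":{"steps":{"type":"array","items":{"type":"array","items":{"type":"number"}}},"squeeze":{"type":"number"}},"required":["steps"]}

```bash
mkdir -p pics; ls; cat > h.py <<'E'
import numpy as np,cv2
from plant import manip,vision,order
from scipy.spatial.transform import Rotation as R
def T(s):
    M=np.eye(4);M[:3,:3]=R.from_euler('xyz',s['ee_rot']).as_matrix();M[:3,3]=s['ee_pos'];return M
def grab(n):
    s=manip.state();im,d=vision.grab_frame(n);c=vision.camera_model(n)
    E=np.array(c['extrinsics']) if 'extrinsics' in c else T(s)@np.array(c['hand_eye'])
    return im,d,c,E
def cloud(d,c,E):
    v,u=np.mgrid[:480,:640];K=np.array([[c['fx'],0,c['cx']],[0,c['fy'],c['cy']],[0,0,1.]])
    p=cv2.undistortPoints(np.stack([u,v],-1).reshape(-1,1,2).astype(np.float64),K,np.array(c['distortion'])).reshape(480,640,2)
    P=np.dstack([p*d[...,None],d]);return P@E[:3,:3].T+E[:3,3]
def ray(u,v,z,c,E):
    K=np.array([[c['fx'],0,c['cx']],[0,c['fy'],c['cy']],[0,0,1.]])
    p=cv2.undistortPoints(np.array([[[u,v]]],float),K,np.array(c['distortion']))[0,0]
    r=E[:3,:3]@[p[0],p[1],1];o=E[:3,3];return o+r*(z-o[2])/r[2]
E
python3 - <<'E'
from h import *
s=manip.state();print(s)
for n in('side','top'):
    im,d,c,E=grab(n);cv2.imwrite(f'pics/{n}0.png',im);np.savez(f'{n}0.npz',im=im,d=d,E=E);print(n,c['fx'],E.round(2).tolist())
E
```

```text
pics
{'t': 0.0, 'q': array([-1.24487821,  0.46943185, -0.04857681,  1.53372837,  0.02409596,
        1.14100377, -0.0823022 ]), 'dq': array([-0.00039306, -0.00060362,  0.00097587,  0.00254976,  0.00062495,
       -0.0007347 , -0.00084528]), 'effort': array([ 1.17884412e-05, -5.10305858e+01, -4.68245591e-02, -2.37711167e+01,
        1.06310367e-02,  7.62646057e-03, -1.10180682e-05]), 'ee_pos': array([234.29895919, 632.38795695, 230.25324921]), 'ee_rot': array([-3.13960835e+00,  7.92546046e-05,  2.78678693e+00]), 'contact_force': array([-0.84940547,  0.5938063 , -0.18361169]), 'ft_torque': array([-0.03468834,  0.02661261, -0.0097669 ]), 'grip_force': 0.0, 'gripper_width': 85.49143882157543}
side 582.1067546433703 [[-0.99, -0.08, 0.08, 471.4], [-0.11, 0.69, -0.71, 721.98], [0.0, -0.72, -0.7, 757.31], [0.0, 0.0, 0.0, 1.0]]
top 578.5484015605965 [[0.03, -0.98, 0.18, 357.51], [-1.0, -0.03, 0.01, 104.69], [-0.01, -0.18, -0.98, 1022.95], [0.0, 0.0, 0.0, 1.0]]
```

View pics/side0.png

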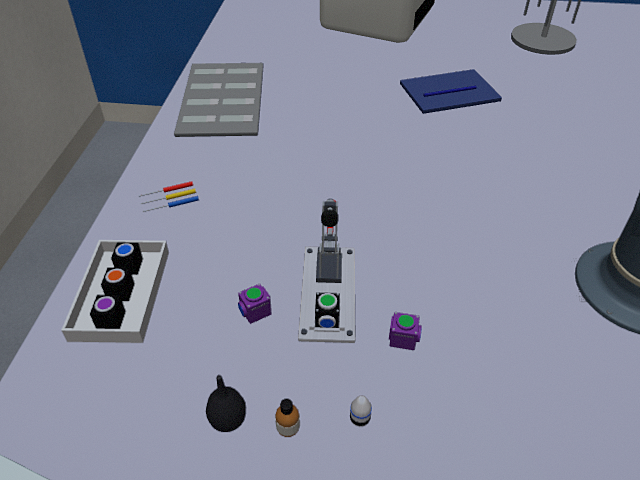

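View pics/top0.png

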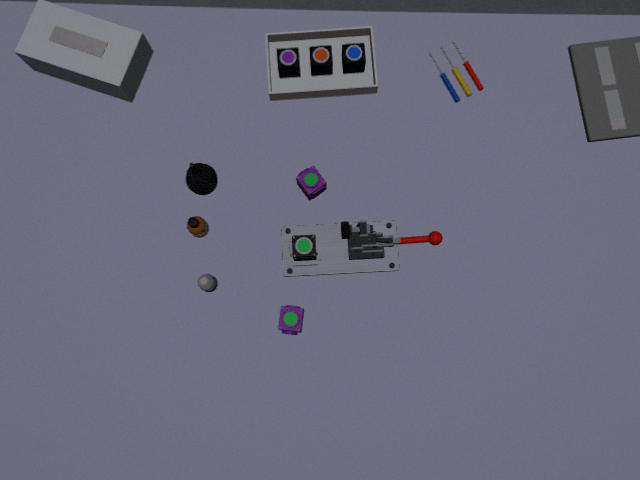

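The side view shows the press in the middle: cube at (327,308), clamp arm upright at (330,215), purple look-alikes at (255,302) and (405,330). In the top view the green filter is at (304,246), the red ball at (435,238), the purple cubes at (311,181) and (291,320), and the bystanders at x≈200.

```bash
python3 - <<'E'
from h import *
def cen(m,k=None):
    n,l,st,c=cv2.connectedComponentsWithStats(m.astype(np.uint8));return [(c[i].round(1),st[i,4]) for i in range(1,n) if st[i,4]>25]
for n in('top','side'):
    f=np.load(n+'0.npz');im,d,E=f['im'],f['d'],f['E'];c=vision.camera_model(n)
    hsv=cv2.cvtColor(im,cv2.COLOR_BGR2HSV);H,S,V=hsv[...,0],hsv[...,1],hsv[...,2]
    C=cloud(d,c,E)
    print(n,'bench z',np.median(C[380:420,420:520,2]))
    for nm,m,z in(('green',(abs(H.astype(int)-65)<15)&(S>150)&(V>60),57),('red',((H<6)|(H>174))&(S>170)&(V>70),60)):
        for p,a in cen(m):
            print(nm,p,a,ray(*p,z,c,E).round(1))
    if n=='top':
        m=((H<6)|(H>174))&(S>170)&(V>70);k=cv2.erode(m.astype(np.uint8),np.ones((9,9)));ys,xs=np.nonzero(k);print('ball',xs.mean(),ys.mean(),ray(xs.mean(),ys.mean(),60,c,E))
        # plate corners
        m=((C[...,2]>5)&(C[...,2]<16)).astype(np.uint8);m[:200]=0;m[290:]=0;m[:,:270]=0;m[:,410:]=0
        ys,xs=np.nonzero(m);print('plate',cv2.minAreaRect(C[ys,xs,:2].astype(np.float32)))
        P=C[ys,xs];print('zmed',np.median(P[:,2]))
        for u,v in((288,230),(290,271),(389,225),(392,265)):print('screw',ray(u,v,10,c,E).round(1))
        for nm,u,v,z in(('blower',201,179,40),('oil',197,226,60),('obj',207,282,50),('purpA',311,180,57),('purpB',291,319,47)):print(nm,ray(u,v,z,c,E).round(1),C[v,u].round(1))
E
```

```text
top bench z 0.8032563692934218
green [310.6 178.7] 117 [644.  133.2  57. ]
green [303.5 245.1] 127 [527.  141.7  57. ]
green [290.1 318.2] 132 [403.5 159.9  57. ]
red [473.   75.6] 133 [ 839.3 -149.    60. ]
red [423.5 238.5] 300 [543.1 -60.8  60. ]
ball 434.6666666666667 237.33333333333334 [545.64560687 -79.601813    60.        ]
plate ((541.6531982421875, 80.22358703613281), (157.96270751953125, 249.18910217285156), 1.4291070699691772)
zmed 11.070899192868296
screw [561.9 172.1  10. ]
screw [488.2 165.8  10. ]
screw [575.7  -8.1  10. ]
screw [503.7 -13.8  10. ]
blower [643.4 326.6  40. ] [636.6 321.3  63.4]
oil [554.6 323.7  60. ] [555.7 324.8  55. ]
obj [460.7 302.7  50. ] [460.4 302.1  53. ]
purpA [641.7 132.4  57. ] [644.3 132.6  48.1]
purpB [402.7 158.9  47. ] [402.7 158.9  47.6]
side bench z 0.6540944173299295
green [253.3 292.6] 115 [644.2 137.4  57. ]
green [327.1 299.9] 113 [526.9 138.6  57. ]
green [405.7 320.3] 128 [404.6 164.4  57. ]
red [177.4 186.6] 111 [ 838.1 -102.2   60. ]
```

Call:
apply_moves:
  steps:
    - [0, 0, 0, 8.1, -1]
    - [0, 0, 0, 8.1, -1]
    - [0, 0, 0, 8.1, -1]
    - [0, 0, 0, 8.1, -1]
    - [0, 0, 0, 8.1, -1]
    - [0, 0, 0, 8.1, -1]
    - [0, 0, 0, 8.1, -1]
    - [0, 0, 0, 8.1, -1]

```text
t: 0.9
ee_pos: [234.3, 632.6, 230.7]
ee_rot: [-3.141, 0.001, 1.65]
contact_force: [-1.2, -0.1, -0.2]
gripper_width: 85.2
grip_force: 0.0
```

Call:
apply_moves:
  steps:
    - [-3.6, 1.25, 0, 0, -1]
    - [-3.6, 1.25, 0, 0, -1]
    - [-3.6, 1.25, 0, 0, -1]
    - [-3.6, 1.25, 0, 0, -1]
    - [-3.6, 1.25, 0, 0, -1]
    - [-3.6, 1.25, 0, 0, -1]
    - [-3.6, 1.25, 0, 0, -1]
    - [-3.6, 1.25, 0, 0, -1]
    - [-3.6, 1.25, 0, 0, -1]
    - [-3.6, 1.25, 0, 0, -1]
    - [-3.6, 1.25, 0, 0, -1]
    - [-3.6, 1.25, 0, 0, -1]
    - [-3.6, 1.25, 0, 0, -1]
    - [-3.6, 1.25, 0, 0, -1]
    - [-3.6, 1.25, 0, 0, -1]
    - [-3.6, 1.25, 0, 0, -1]
    - [-3.6, 1.25, 0, 0, -1]
    - [-3.6, 1.25, 0, 0, -1]
    - [-3.6, 1.25, 0, 0, -1]
    - [0, 0, 0, 0, -1]

```text
t: 2.9
ee_pos: [530.1, -34.3, 231.4]
ee_rot: [3.141, 0.003, 1.647]
contact_force: [-0.7, -0.8, 0.2]
gripper_width: 85.7
grip_force: 0.0
```

```bash
python3 - <<'E'
from h import *
s=manip.state();print(s['t'],s['ee_pos'],np.degrees(s['ee_rot']),s['q'].round(2))
im,d,c,E=grab('wrist');cv2.imwrite('pics/w1.png',im);print(np.array(c['hand_eye']).round(2).tolist())
hsv=cv2.cvtColor(im,cv2.COLOR_BGR2HSV);H,S,V=[hsv[...,i] for i in range(3)]
m=((H<6)|(H>174))&(S>150)&(V>60);C=cloud(d,c,E)
k=cv2.morphologyEx(m.astype(np.uint8),cv2.MORPH_OPEN,np.ones((25,25)));ys,xs=np.nonzero(k)
if len(xs):
  (u,v),r=cv2.minEnclosingCircle(np.stack([xs,ys],1).astype(np.float32));print(u,v,r,ray(u,v,60,c,E),C[k>0][:,2].max())
r=m&(k==0);print(r.sum()); 
P=C[r&(d>0)];P=P[(P[:,2]>20)]
if len(P): print(cv2.fitLine(P[:,:2].astype(np.float32),cv2.DIST_HUBER,0,.01,.01).ravel())
E
```

```text
2.9 [530.13045267 -34.31838783 231.43238588] [179.94930742   0.19380312  94.36026835] [-0.51  0.25  0.59  1.9  -0.16  1.03  0.23]
[[0.0, -0.95, -0.31, 80.4], [1.0, 0.0, -0.0, 0.0], [0.0, -0.31, 0.95, -142.9], [0.0, 0.0, 0.0, 1.0]]
1018
[ 8.0502756e-02 -9.9675441e-01  5.4247156e+02 -5.7360893e+01]
```

View pics/w1.png

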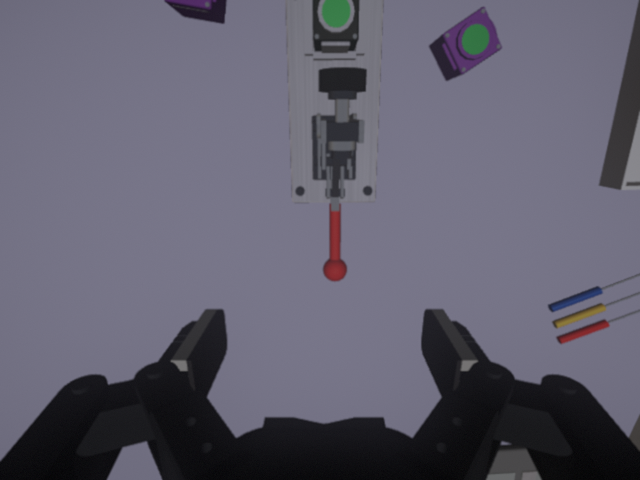

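The wrist picture shows the red ball at (334,270), the rod running straight up to the clamp, and the cube's green filter at (336,12). The pads are in the lower corners.

```bash
python3 - <<'E'
from h import *
im=cv2.imread('pics/w1.png');s=manip.state();c=vision.camera_model('wrist');E=T(s)@np.array(c['hand_eye'])
hsv=cv2.cvtColor(im,cv2.COLOR_BGR2HSV);H,S,V=[hsv[...,i] for i in range(3)]
m=(((H<6)|(H>174))&(S>130)&(V>50)).astype(np.uint8);m[:255]=0;m[300:]=0;m[:,:300]=0;m[:,370:]=0
x,y,w,h=cv2.boundingRect(m);u,v=x+w/2-.5,y+h-w/2-.5;print(x,y,w,h,u,v)
b=ray(u,v,60,c,E);g=ray(336,12,55,c,E);print('ball',b,'green',g)
D=T(s)[:3,:3].T@(b-s['ee_pos']);print('tool delta to ball centre mm',D)
E
```

```text
324 255 22 26 334.5 269.5
ball [543.42335277 -78.09884827  60.        ] green [524.85462892 143.4207436   55.        ]
tool delta to ball centre mm [-47.71805358  10.42735488 171.07869466]
```

Call:
apply_moves:
  steps:
    - [-2.4, 0.53, 0, -0.2, -1]
    - [-2.4, 0.53, 0, 0, -1]
    - [0, 0, 3.2, 0, -1]
    - [0, 0, 3.2, 0, -1]
    - [0, 0, 3.2, 0, -1]
    - [0, 0, 3.2, 0, -1]
    - [0, 0, 3.2, 0, -1]
    - [0, 0, 3.2, 0, -1]
    - [0, 0, 0, 0, 0]
    - [0, 0, 0, 0, 0.3]

```text
t: 3.95
ee_pos: [543.7, -74.3, 39.4]
ee_rot: [-3.141, -0.001, 1.661]
contact_force: [-0.2, -0.4, 0.5]
gripper_width: 59.1
grip_force: 0.0
```

```bash
python3 - <<'E'
from h import *
s=manip.state();print(s['t'],s['ee_pos'],np.degrees(s['ee_rot']),s['gripper_width'],s['contact_force'])
im,d,c,E=grab('wrist');cv2.imwrite('pics/w2.png',im)
E
```

```text
3.95 [543.71229698 -74.26367596  39.3573102 ] [-1.79941236e+02 -3.59948546e-02  9.51405270e+01] 59.125381124866976 [-0.1881215  -0.40824976  0.51064936]
```

View pics/w2.png

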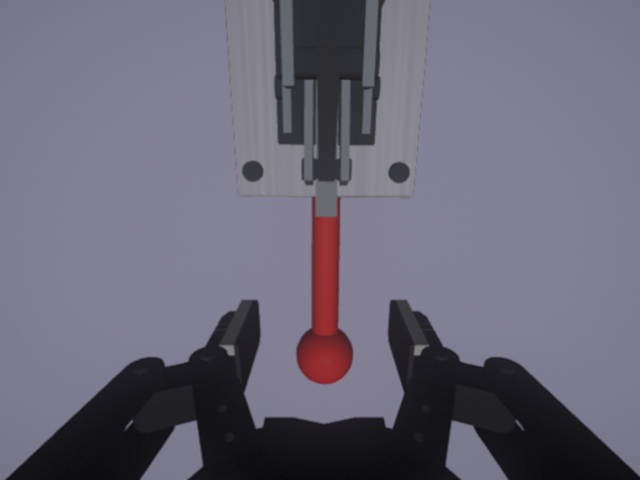

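The ball is at (325,355), roughly centred between the pads, which stand at (240,330) and (408,330).

```bash
python3 - <<'E'
from h import *
s=manip.state();c=vision.camera_model('wrist');E=T(s)@np.array(c['hand_eye'])
b=ray(325,355,60,c,E);print(b,T(s)[:3,:3].T@(b-s['ee_pos']),s['ee_pos'])
E
```

```text
[545.91976839 -83.72609888  60.        ] [ -9.1454763    0.4682492  -19.64186755] [544.66559706 -74.65236591  40.35931826]
```

Call:
apply_moves:
  steps:
    - [-0.7, 0.05, 0, 0.5, 0.3]
    - [0, 0, 0, 0, 1]
    - [0, 0, 0, 0, 1]
    - [0, 0, 0, 0, 1]
    - [0, 0, 0, 0, 1]
    - [0, 0, 0, 0, 1]
    - [0, 0, 0, 0, 1]
    - [0, 0, 0, 0, 1]
    - [0, 0, 0, 0, 1]
  squeeze: 35

```text
t: 4.9
ee_pos: [544.9, -83.7, 41.2]
ee_rot: [3.141, 0.0, 1.649]
contact_force: [-4.0, -2.7, 7.4]
gripper_width: 21.7
grip_force: 33.8
```

```bash
python3 - <<'E'
from h import *
s=manip.state();print(s['t'],s['ee_pos'],np.degrees(s['ee_rot']),s['gripper_width'],s['grip_force'],s['contact_force'])
im,d,c,E=grab('wrist')
m=cv2.inRange(cv2.cvtColor(im,cv2.COLOR_BGR2HSV),(0,130,50),(6,255,255))
cv2.imwrite('pics/w3.png',im)
# arc plan: tool x (press y), z down ; per q
q=np.linspace(0,1.82,27);th=np.radians(8.5)+q
y=-118-105*np.cos(th);z=45+105*np.sin(th)
for i in range(1,27):print(round(q[i],2),'%.2f %.2f'%((y[i]-y[i-1])/10,-(z[i]-z[i-1])/10),end=' | ')
E
```

```text
4.9 [544.91328307 -83.68413828  41.17379799] [1.79952689e+02 2.05742271e-02 9.44915064e+01] 21.73347505802268 33.842230439186096 [-4.03645905 -2.72242093  7.38585045]
0.07 0.13 -0.72 | 0.14 0.18 -0.71 | 0.21 0.23 -0.70 | 0.28 0.28 -0.68 | 0.35 0.33 -0.66 | 0.42 0.37 -0.63 | 0.49 0.42 -0.61 | 0.56 0.46 -0.57 | 0.63 0.50 -0.54 | 0.7 0.53 -0.50 | 0.77 0.57 -0.47 | 0.84 0.60 -0.43 | 0.91 0.63 -0.38 | 0.98 0.65 -0.34 | 1.05 0.67 -0.29 | 1.12 0.69 -0.24 | 1.19 0.71 -0.19 | 1.26 0.72 -0.14 | 1.33 0.73 -0.09 | 1.4 0.73 -0.04 | 1.47 0.73 0.01 | 1.54 0.73 0.06 | 1.61 0.73 0.11 | 1.68 0.72 0.16 | 1.75 0.70 0.21 | 1.82 0.69 0.26 |
```

View pics/w3.png

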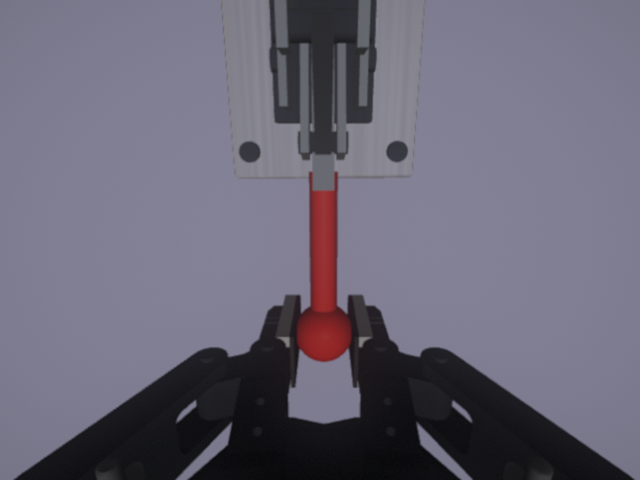

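The ball sits between the pads at (324,332), well inside both pads. Now the swing along the arc.

Call:
apply_moves:
  steps:
    - [0.13, 0, -0.72, 0, 1]
    - [0.18, 0, -0.71, 0, 1]
    - [0.23, 0, -0.7, 0, 1]
    - [0.28, 0, -0.68, 0, 1]
    - [0.33, 0, -0.66, 0, 1]
    - [0.37, 0, -0.63, 0, 1]
    - [0.42, 0, -0.61, 0, 1]
    - [0.46, 0, -0.57, 0, 1]
    - [0.5, 0, -0.54, 0, 1]
    - [0.53, 0, -0.5, 0, 1]
    - [0.57, 0, -0.47, 0, 1]
    - [0.6, 0, -0.43, 0, 1]

```text
t: 6.15
ee_pos: [541.0, -35.8, 111.8]
ee_rot: [-3.141, -0.0, 1.65]
contact_force: [-2.7, -0.9, -2.1]
gripper_width: 21.6
grip_force: 34.3
```

Call:
apply_moves:
  steps:
    - [0.63, 0, -0.38, 0, 1]
    - [0.65, 0, -0.34, 0, 1]
    - [0.67, 0, -0.29, 0, 1]
    - [0.69, 0, -0.24, 0, 1]
    - [0.71, 0, -0.19, 0, 1]
    - [0.72, 0, -0.14, 0, 1]
    - [0.73, 0, -0.09, 0, 1]

```text
t: 6.85
ee_pos: [537.2, 11.8, 128.6]
ee_rot: [-3.141, -0.0, 1.65]
contact_force: [-5.3, -1.6, 4.7]
gripper_width: 19.8
grip_force: 33.4
```

```bash
python3 - <<'E'
from h import *
s=manip.state();print(s['t'],s['ee_pos'],np.degrees(s['ee_rot']),s['gripper_width'],s['grip_force'],s['contact_force'])
im,d,c,E=grab('side');cv2.imwrite('pics/s2.png',cv2.resize(im[130:370,210:450],(600,600)))
E
```

```text
6.85 [537.24099106  11.8251976  128.58135305] [-1.79967518e+02 -7.83323721e-03  9.45468176e+01] 19.847760491961306 33.35609793663025 [-5.31936601 -1.60393219  4.7106944 ]
```

View pics/s2.png

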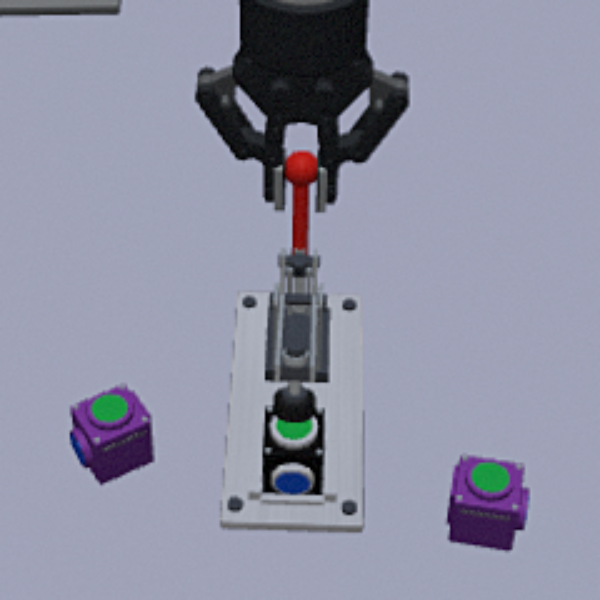

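The ball is at (302,167) between the pads, which lie a little lower in the picture. The clamp tip is just over the green ring. I'll measure where the ball sits against the grasp point.

```bash
cat > ball.py <<'E'
from h import *
def ball(show=True):
    s=manip.state();im,d,c,E=grab('side');C=cloud(d,c,E)
    m=cv2.inRange(cv2.cvtColor(im,cv2.COLOR_BGR2HSV),(0,150,70),(6,255,255));m|=cv2.inRange(cv2.cvtColor(im,cv2.COLOR_BGR2HSV),(174,150,70),(180,255,255))
    m[:,:290]=0;m[:,370:]=0;m[260:]=0
    k=cv2.morphologyEx(m,cv2.MORPH_OPEN,np.ones((7,7),np.uint8))>0
    ys,xs=np.nonzero(k)
    P=C[k&(d>0)]
    f=np.median(P,0);v=f-E[:3,3];v/=np.linalg.norm(v)
    b=f+v*8.5
    tcp=s['ee_pos'];D=T(s)[:3,:3].T@(b-tcp)
    n=np.array([526.5,141,0]);yp=np.array([-np.sin(.0803),np.cos(.0803),0]);r=b-n
    py=r@yp;print('t',s['t'],'px',xs.mean(),ys.mean(),len(xs),'ball',b.round(1),'tool',D.round(1),'press y',py,'q',np.arctan2(b[2]-45,-(py+118))-np.radians(8.5),'F',s['contact_force'].round(1),s['gripper_width'])
E
python3 -c "from ball import *;ball()"
```

```text
t 6.9 px 330.06451612903226 196.42741935483872 124 ball [538.1  -2.1 149.1] tool [-15.9  -0.2 -20.6] press y -143.57636746387942 q 1.1815292119796712 F [-5.2  2.4 -1.7] 16.983717390313544
```

The ball has slipped about 16 mm toward the clamp's rear in the grip. I'll re-centre on it and grip harder.

Call:
apply_moves:
  steps:
    - [0, 0, 0, 0, 0.25]
    - [-0.8, 0, 0, 0, 0.25]
    - [-0.8, 0, 0, 0, 0.25]
    - [0, 0, 0, 0, 0.25]
  squeeze: 80

```text
t: 7.35
ee_pos: [539.5, -6.6, 128.5]
ee_rot: [3.14, 0.001, 1.647]
contact_force: [-0.7, 0.0, -0.1]
gripper_width: 31.9
grip_force: 0.0
```

```bash
python3 -c "from ball import *;ball();print(manip.state()['ee_pos'])"
```

```text
t 7.35 px 330.33870967741933 196.0 124 ball [538.1  -3.9 148.4] tool [  2.8  -1.1 -19.9] press y -145.3882740811011 q 1.1636283631459137 F [-0.7  0.  -0.1] 31.918754512986798
[539.25714175  -5.80198725 128.40986753]
```

Call:
apply_moves:
  steps:
    - [0.2, -0.1, 0, 0, 1]
    - [0, 0, 0, 0, 1]
    - [0, 0, 0, 0, 1]
    - [0, 0, 0, 0, 1]
    - [0, 0, 0, 0, 1]
    - [0.7, 0, -0.2, 0, 1]
    - [0.71, 0, -0.16, 0, 1]
    - [0.72, 0, -0.11, 0, 1]
    - [0, 0, 0, 0, 1]

```text
t: 8.3
ee_pos: [536.3, 20.6, 132.7]
ee_rot: [3.141, 0.0, 1.657]
contact_force: [1.8, -0.8, -3.9]
gripper_width: 20.1
grip_force: 78.3
```

```bash
python3 -c "from ball import *;ball();print(manip.state()['ee_pos'])"
```

```text
t 8.3 px 329.958041958042 204.47552447552448 143 ball [535.9  20.5 151.6] tool [ -0.1  -0.4 -18.9] press y -120.86841135945315 q 1.3955428455832368 F [ 1.8 -0.8 -3.9] 20.115221972530385
[536.34357563  20.15643331 132.7699627 ]
```

Call:
apply_moves:
  steps:
    - [0.73, 0, 0.01, 0, 1]
    - [0.73, 0, 0.06, 0, 1]
    - [0.73, 0, 0.11, 0, 1]
    - [0.72, 0, 0.16, 0, 1]
    - [0.7, 0, 0.21, 0, 1]
    - [0.69, 0, 0.26, 0, 1]
    - [0.2, 0, 0.1, 0, 1]
    - [0, 0, 0, 0, 1]

```text
t: 9.15
ee_pos: [531.1, 64.3, 123.1]
ee_rot: [-3.139, -0.0, 1.652]
contact_force: [-0.0, 0.5, 0.9]
gripper_width: -0.4
grip_force: 0.0
```

```bash
python3 -c "from ball import *;ball();print(manip.state()['ee_pos'])"
```

```text
t 9.15 px nan nan 0 ball [nan nan nan] tool [nan nan nan] press y nan q nan F [-0.   0.5  0.9] -0.38375759190500464
[531.4118983   63.84923756 123.26249713]
  return _methods._mean(a, axis=axis, dtype=dtype,
  ret = um.true_divide(
ball.py:13: RuntimeWarning: Mean of empty slice.
  py=r@yp;print('t',s['t'],'px',xs.mean(),ys.mean(),len(xs),'ball',b.round(1),'tool',D.round(1),'press y',py,'q',np.arctan2(b[2]-45,-(py+118))-np.radians(8.5),'F',s['contact_force'].round(1),s['gripper_width'])
  ret = ret.dtype.type(ret / rcount)
```

The ball slipped out again, so I'll lift clear, go behind it and push with shut fingers.

Call:
apply_moves:
  steps:
    - [0, 0, -2.5, 0, 1]
    - [0, 0, -2.5, 0, 1]
    - [-3.0, 0, -1.0, 0, 1]
    - [-3.0, 0, 0, 0, 1]
    - [-3.0, 0, 0, 0, 1]
    - [0, 0, 0, 0, 1]

```text
t: 9.8
ee_pos: [539.0, -31.6, 184.2]
ee_rot: [-3.142, 0.002, 1.642]
contact_force: [0.2, -0.4, 0.3]
gripper_width: -0.0
grip_force: 0.0
```

```bash
python3 - <<'E'
from h import *
s=manip.state();print(s['t'],s['ee_pos'],np.degrees(s['ee_rot']),s['contact_force'])
im,d,c,E=grab('side');b,db,cb,Eb=grab('wrist')
cv2.imwrite('pics/s3.png',np.hstack([cv2.resize(im[130:370,250:410],(400,600)),cv2.resize(b,(400,300)).repeat(1,0) if 0 else np.vstack([cv2.resize(b,(400,300)),np.zeros((300,400,3),np.uint8)])]))
E
```

```text
9.8 [538.96430957 -31.55367081 184.17113254] [-1.79996341e+02  1.20152150e-01  9.41052331e+01] [ 0.19250197 -0.39603515  0.26194538]
```

View pics/s3.png

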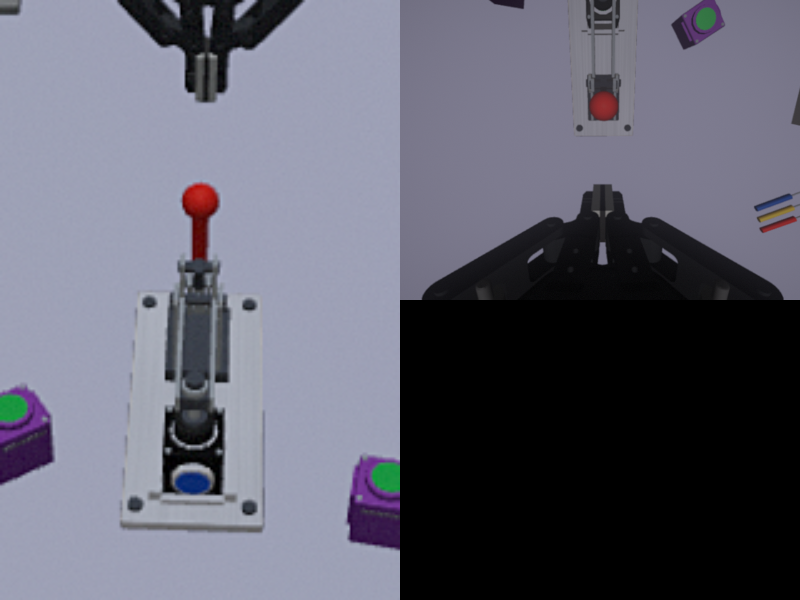

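The arm lies with its tip on the ring. The ball is at (200,200) in the left crop, still short of dead centre, and the shut fingers are behind it. I'll lower and push.

Call:
apply_moves:
  steps:
    - [0, 0, 2.4, 0, 1]
    - [0, 0, 2.2, 0, 1]
    - [1.2, 0, 0, 0, 1]
    - [1.2, 0, 0, 0, 1]
    - [0.7, 0, 0, 0, 1]
    - [0.7, 0, 0, 0, 1]
    - [0.7, 0, 0, 0, 1]
    - [0.7, 0, 0.1, 0, 1]
    - [0.7, 0, 0.1, 0, 1]
    - [0.6, 0, 0.2, 0, 1]

```text
t: 10.9
ee_pos: [534.3, 39.5, 133.8]
ee_rot: [3.142, -0.0, 1.651]
contact_force: [-0.1, -7.1, 6.1]
gripper_width: 0.1
grip_force: 4.6
```

```bash
python3 -c "from ball import *;ball();print(manip.state()['ee_pos'])"
```

```text
t 10.9 px 329.1324503311258 225.9337748344371 151 ball [532.8  62.4 143.6] tool [23.   0.3 -9.8] press y -78.80849500081943 q 1.8007795360694347 F [-0.1 -7.1  6.1] 0.09983149205879052
[534.50003136  39.01501848 133.72849249]
```

Call:
apply_moves:
  steps:
    - [0.3, 0, 0.1, 0, 1]
    - [0.3, 0, 0.1, 0, 1]
    - [0, 0, 0, 0, 1]

```text
t: 11.25
ee_pos: [534.9, 39.6, 132.8]
ee_rot: [3.14, 0.006, 1.647]
contact_force: [-0.7, -10.1, 6.0]
gripper_width: -0.1
grip_force: 5.3
```

```bash
python3 - <<'E'
from ball import *
ball();s=manip.state();print(s['ee_pos'])
im,d,c,E=grab('side');C=cloud(d,c,E);m=im[...,1].astype(int)-im[...,2]>60
H=cv2.cvtColor(im,cv2.COLOR_BGR2HSV);m=(H[...,0]>50)&(H[...,0]<80)&(H[...,1]>150);m[:,:300]=0;m[:,360:]=0;print('green z',np.median(C[m],0),m.sum())
E
```

```text
t 11.25 px 329.0709677419355 225.93548387096774 155 ball [532.9  62.4 143.2] tool [ 22.8  -0.2 -10.6] press y -78.87012858311638 q 1.801535055006597 F [ -0.7 -10.1   6. ] -0.09655800848846728
[534.8515341   39.58412528 132.78415758]
green z [537.45902281  58.00357286 163.64646491] 37
```

The handle is on its hard stop: ball at press y −79, 143 mm high, no further motion under 10 N. Next I'll go over to the front of the ball.

Call:
apply_moves:
  steps:
    - [-1.5, 0, 0, 0, 1]
    - [0, 0, -3, 0, 1]
    - [0, 0, -3, 0, 1]
    - [3.5, 0, 0, 0, 1]
    - [4, 0, 0, 0, 1]
    - [0, 0, 2.8, 0, 1]
    - [0, 0, 2.8, 0, 1]
    - [0, 0, 0, 0, 1]

```text
t: 12.15
ee_pos: [525.9, 104.5, 132.4]
ee_rot: [-3.134, 0.001, 1.651]
contact_force: [-0.6, -1.2, -0.5]
gripper_width: -0.0
grip_force: 0.0
```

```bash
python3 - <<'E'
from ball import *
s=manip.state();r=s['ee_pos']-np.array([526.5,141,0]);yp=np.array([-np.sin(.0803),np.cos(.0803),0]);xp=np.array([np.cos(.0803),np.sin(.0803),0])
y0,z0=r@yp,s['ee_pos'][2];print('press',r@xp,y0,z0,np.degrees(s['ee_rot']),s['contact_force'])
ths=np.array([112.8,105,95,85,75,65,55,45,35,25,16,8.5]);k=[8.5,25,40,60,90,113]
oy=np.interp(ths,k,[4,10,17,21,22,22]);oz=np.interp(ths,k,[10,11,9,4,-4,-4])
t=np.radians(ths);Y=-118-105*np.cos(t)+oy;Z=45+105*np.sin(t)+oz
py,pz=y0,z0
for a,y,z in zip(ths,Y,Z):print(a,'%.1f %.1f  step %.2f %.2f'%(y,z,(y-py)/10,-(z-pz)/10));py,pz=y,z
E
```

```text
press -3.491660751562055 -36.342343847287864 132.44540916170394 [-1.79537981e+02  6.06359302e-02  9.45977189e+01] [-0.56722812 -1.22661244 -0.52962794]
112.8 -55.3 137.8  step -1.90 -0.54
105.0 -68.8 142.4  step -1.35 -0.46
95.0 -86.8 145.6  step -1.80 -0.32
85.0 -105.3 146.9  step -1.85 -0.13
75.0 -123.7 146.4  step -1.84 0.05
65.0 -141.2 142.8  step -1.75 0.36
55.0 -158.2 136.3  step -1.70 0.66
45.0 -174.2 127.0  step -1.60 0.93
35.0 -189.3 114.9  step -1.51 1.21
25.0 -203.2 100.4  step -1.38 1.45
16.0 -212.2 84.4  step -0.90 1.60
8.5 -217.8 70.5  step -0.56 1.39
```

Call:
apply_moves:
  steps:
    - [-0.95, 0.3, -0.3, 0, 1]
    - [-0.95, 0, -0.3, 0, 1]
    - [-0.7, 0, -0.2, 0, 1]
    - [-0.7, 0, -0.2, 0, 1]
    - [-0.9, 0, -0.15, 0, 1]
    - [-0.9, 0, -0.15, 0, 1]
    - [-0.9, 0, -0.1, 0, 1]
    - [-0.9, 0, 0, 0, 1]
    - [-0.9, 0, 0, 0, 1]
    - [-0.9, 0, 0.05, 0, 1]
    - [-0.9, 0, 0.15, 0, 1]
    - [-0.9, 0, 0.2, 0, 1]
    - [-0.85, 0, 0.3, 0, 1]
    - [-0.85, 0, 0.35, 0, 1]
    - [0, 0, 0, 0, 1]

```text
t: 13.65
ee_pos: [541.4, -18.8, 138.7]
ee_rot: [-3.14, 0.001, 1.648]
contact_force: [-0.7, -1.0, -0.1]
gripper_width: 0.0
grip_force: 0.0
```

```bash
python3 -c "from ball import *;ball();print(manip.state()['ee_pos'])"
```

```text
t 13.65 px nan nan 0 ball [nan nan nan] tool [nan nan nan] press y nan q nan F [-0.7 -1.  -0.1] 0.04625590744019753
[541.5409503  -18.01872235 138.91079622]
  return _methods._mean(a, axis=axis, dtype=dtype,
  ret = um.true_divide(
ball.py:13: RuntimeWarning: Mean of empty slice.
  py=r@yp;print('t',s['t'],'px',xs.mean(),ys.mean(),len(xs),'ball',b.round(1),'tool',D.round(1),'press y',py,'q',np.arctan2(b[2]-45,-(py+118))-np.radians(8.5),'F',s['contact_force'].round(1),s['gripper_width'])
  ret = ret.dtype.type(ret / rcount)
```

Call:
apply_moves:
  steps:
    - [-0.8, 0, 0.45, 0, 1]
    - [-0.8, 0, 0.48, 0, 1]
    - [-0.75, 0, 0.6, 0, 1]
    - [-0.75, 0, 0.6, 0, 1]
    - [-0.7, 0, 0.72, 0, 1]
    - [-0.7, 0, 0.73, 0, 1]
    - [-0.45, 0, 0.8, 0, 1]
    - [-0.45, 0, 0.8, 0, 1]
    - [-0.28, 0, 0.7, 0, 1]
    - [-0.28, 0, 0.7, 0, 1]
    - [0, 0, 0, 0, 1]

```text
t: 14.8
ee_pos: [546.5, -76.5, 72.8]
ee_rot: [-3.141, -0.0, 1.65]
contact_force: [0.9, 0.2, -1.0]
gripper_width: 0.2
grip_force: 0.0
```

```bash
python3 - <<'E'
from h import *
s=manip.state();print(s['ee_pos'],s['contact_force'])
im,d,c,E=grab('wrist');i2,d2,c2,E2=grab('side')
cv2.imwrite('pics/s4.png',np.hstack([cv2.resize(i2[130:370,250:410],(400,600)),np.vstack([cv2.resize(im,(400,300)),np.zeros((300,400,3),np.uint8)])]))
E
```

```text
[546.54240792 -76.4707838   72.81817297] [ 0.88766028  0.17853831 -0.99639865]
```

View pics/s4.png

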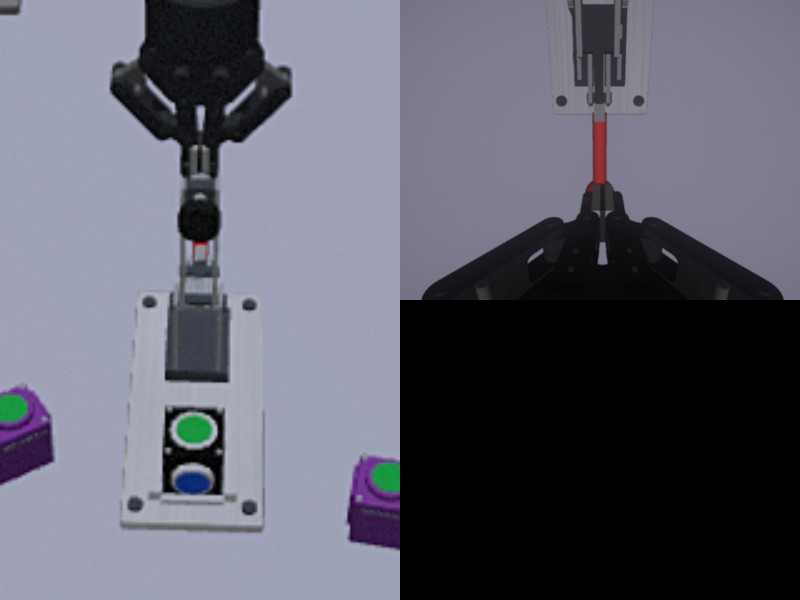

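The arm stands upright again, the green filter is free, and the ball lies under the fingertips. I'll press lightly onto the stop, then lift and go over the cube.

Call:
apply_moves:
  steps:
    - [0, 0, 0.3, 0, 1]
    - [0, 0, 0.2, 0, 1]
    - [0, 0, 0, 0, 1]

```text
t: 15.2
ee_pos: [547.2, -76.4, 71.4]
ee_rot: [3.14, -0.002, 1.651]
contact_force: [-7.3, 0.6, 22.9]
gripper_width: -0.3
grip_force: 11.2
```

Call:
apply_moves:
  steps:
    - [0, 0, -4, 0, 1]
    - [0, 0, -4, 0, 1]
    - [0, 0, -4, 0, 1]
    - [0, 0, -4.5, 0, 1]
    - [3.6, 0, 0, 0, 0]
    - [3.7, 0, 0, 0, 0]
    - [3.7, 0, 0, 0, -1]
    - [3.7, 0, 0, 0, -1]
    - [3.7, 0, 0, 0, -1]
    - [3.6, 0, 0, 0, -1]
    - [0, 0, 0, 0, -1]
    - [0, 0, 0, 0, -1]

```text
t: 16.4
ee_pos: [528.6, 143.8, 233.4]
ee_rot: [-3.141, 0.0, 1.653]
contact_force: [0.0, -1.1, -0.1]
gripper_width: 85.0
grip_force: 0.0
```

```bash
python3 - <<'E'
from ball import *
s=manip.state();print(s['t'],s['ee_pos'],np.degrees(s['ee_rot']))
im,d,c,E=grab('wrist');C=cloud(d,c,E);cv2.imwrite('pics/w5.png',im);np.savez('w5.npz',d=d,E=E)
H=cv2.cvtColor(im,cv2.COLOR_BGR2HSV);m=((H[...,0]>50)&(H[...,0]<80)&(H[...,1]>150)).astype(np.uint8)
n,l,st,ce=cv2.connectedComponentsWithStats(m)
for i in range(1,n):
    if st[i,4]>200:
        g=ray(*ce[i],51,c,E);print(ce[i],st[i],g,'tool',T(s)[:3,:3].T@(g-s['ee_pos']),'z',np.median(C[l==i][:,2]))
# plate left/right edges by depth at nest
pl=(C[...,2]>6)&(C[...,2]<15)
print('plate z',np.median(C[pl][:,2]),'bench',np.median(C[(C[...,2]<5)&(C[...,2]>-6)][:,2]))
i2,d2,c2,E2=grab('top');cv2.imwrite('pics/t5.png',i2)
H=cv2.cvtColor(i2,cv2.COLOR_BGR2HSV);m=((H[...,0]<6)|(H[...,0]>174))&(H[...,1]>170)&(H[...,2]>70);k=cv2.erode(m.astype(np.uint8),np.ones((9,9)));ys,xs=np.nonzero(k);print('ball top px',xs.mean(),ys.mean())
E
```

```text
16.4 [528.63153511 143.80547642 233.35699132] [-1.79986358e+02  1.23169996e-02  9.47166601e+01]
plate z 10.014772871825272 bench 0.20319891382632704
ball top px 434.5 237.5
```

```bash
python3 - <<'E'
from ball import *
s=manip.state();f=np.load('w5.npz');d,E=f['d'],f['E'];im=cv2.imread('pics/w5.png');c=vision.camera_model('wrist');C=cloud(d,c,E)
print([x.round() for x in (cv2.projectPoints(np.array([[527,140,51.],[527,140,10]]),cv2.Rodrigues(np.linalg.inv(E)[:3,:3])[0],np.linalg.inv(E)[:3,3],np.array([[c['fx'],0,c['cx']],[0,c['fy'],c['cy']],[0,0,1]]),np.array(c['distortion']))[0])])
H=cv2.cvtColor(im,cv2.COLOR_BGR2HSV);m=((H[...,0]>50)&(H[...,0]<85)&(H[...,1]>100)).astype(np.uint8)
n,l,st,ce=cv2.connectedComponentsWithStats(m)
for i in range(1,n):
    if st[i,4]>50:
        g=ray(*ce[i],51,c,E);print(ce[i],st[i],g,'tool',T(s)[:3,:3].T@(g-s['ee_pos']),'z',np.median(C[l==i][:,2]))
m=(C[...,2]>40)&(C[...,2]<60)
n,l,st,ce=cv2.connectedComponentsWithStats(m.astype(np.uint8))
for i in range(1,n):
    if st[i,4]>200:
        P=C[l==i];print('comp',ce[i],st[i],P.mean(0),cv2.minAreaRect(P[:,:2].astype(np.float32)))
E
```

```text
[array([[322., 224.]]), array([[322., 214.]])]
[196.48877805 193.92518703] [186 183  22  23 401] [404.46137415 159.21999028  51.        ] tool [  27.34589494 -122.88997758  182.5459269 ] z 47.77126066835706
[321.36486486 223.9       ] [311 214  22  21 370] [526.29996217 139.5719666   51.        ] tool [ -1.74982117  -2.95614114 182.56928192] z 53.337393044388676
[438.625      239.81818182] [428 230  22  21 352] [644.50413043 132.99695826  51.        ] tool [-17.52877715 114.37450434 182.58684009] z 47.27393738050284
comp [378.37424242  14.70757576] [362   0  37  30 660] [559.57585483 323.26434971  44.88194938] ((561.0234375, 324.65155029296875), (30.280380249023438, 21.481416702270508), 4.704054355621338)
comp [472.06184936  29.94488671] [ 449    0   63   55 1633] [638.35594126 316.97715952  51.64082039] ((644.9140014648438, 319.7977294921875), (36.027565002441406, 50.51192092895508), 82.26499938964844)
comp [262.74843554  29.01126408] [248  12  31  35 799] [463.633596   303.42180178  49.56031834] ((462.0722351074219, 305.5726318359375), (25.632625579833984, 26.176549911499023), 50.5
[... 315 characters left out ...]
 ((525.4979248046875, 141.62765502929688), (38.149192810058594, 48.04362106323242), 5.239259243011475)
comp [436.31521739 237.17463768] [ 411  213   51   49 1380] [644.14529732 133.6118004   44.29360579] ((645.0258178710938, 131.88087463378906), (41.48215866088867, 38.611961364746094), 37.584495544433594)
comp [634.98310811 268.94932432] [628 248  12  37 296] [862.06509028 116.55167725  44.20201327] ((861.1787719726562, 118.87181091308594), (9.296475410461426, 40.07675552368164), 16.88640022277832)
comp [628.41388889 316.65416667] [614 299  26  34 720] [874.63414004  60.81575009  45.39640631] ((878.3553466796875, 60.48152160644531), (26.206819534301758, 41.10425567626953), 8.218594551086426)
```

View pics/w5.png

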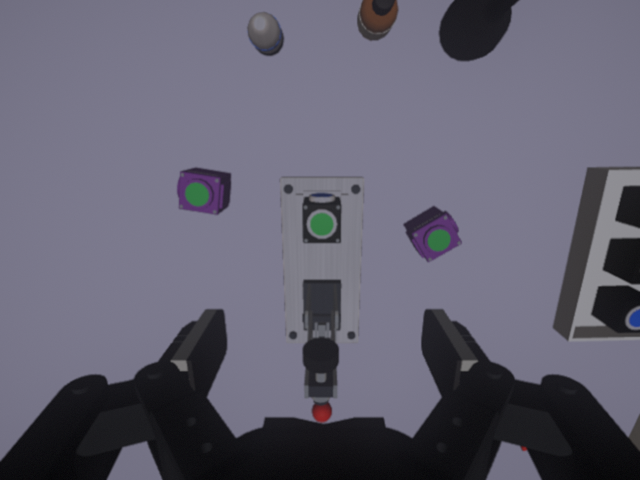

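The wrist view shows the cube at (322,220) with its green filter now 53 mm above the bench, so it is home. The handle is back, with the ball at (321,411). I'll descend onto the plain sides.

Call:
apply_moves:
  steps:
    - [-0.2, -0.28, 0, 0, -1]
    - [0, 0, 4, 0, -1]
    - [0, 0, 4, 0, -1]
    - [0, 0, 4, 0, -1]
    - [0, 0, 4, 0, -1]
    - [0, 0, 3, 0, -1]
    - [0, 0, 0, 0, -1]

```text
t: 17.2
ee_pos: [523.4, 138.6, 40.2]
ee_rot: [-3.134, 0.003, 1.649]
contact_force: [-0.5, -0.3, -0.0]
gripper_width: 85.6
grip_force: 0.0
```

```bash
python3 - <<'E'
from ball import *
s=manip.state();print(s['t'],s['ee_pos'],np.degrees(s['ee_rot']),s['contact_force'])
im,d,c,E=grab('wrist');C=cloud(d,c,E)
H=cv2.cvtColor(im,cv2.COLOR_BGR2HSV);m=((H[...,0]>50)&(H[...,0]<85)&(H[...,1]>100)).astype(np.uint8)
n,l,st,ce=cv2.connectedComponentsWithStats(m)
for i in range(1,n):
    if st[i,4]>300:
        g=ray(*ce[i],53,c,E);print(ce[i],st[i],g,'tool',T(s)[:3,:3].T@(g-s['ee_pos']),'z',np.median(C[l==i][:,2]))
m=(C[...,2]>45)&(C[...,2]<60);n,l,st,ce=cv2.connectedComponentsWithStats(m.astype(np.uint8))
for i in range(1,n):
    if st[i,4]>2000:P=C[l==i];print('comp',ce[i],st[i],P.mean(0),cv2.minAreaRect(P[:,:2].astype(np.float32)))
E
```

```text
17.2 [523.39882755 138.62041351  40.16294143] [-1.79545766e+02  1.56573747e-01  9.44583890e+01] [-0.53351414 -0.29398133 -0.04446828]
[ 50.53865462 259.81425703] [  24  236   54   49 1992] [408.16092019 160.8581649   53.        ] tool [  31.09329089 -113.2594379   -12.02455572] z 47.6309237699148
[331.06465753 325.71835616] [ 306  304   52   45 1825] [526.5132632  139.86501141  53.        ] tool [  0.96364708   3.0998689  -12.86471932] z 53.40756241306801
[583.44222079 352.04260813] [ 559  332   50   41 1549] [640.60802572 135.52965258  53.        ] tool [-12.22770763 116.50909891 -13.72778386] z 47.282676566292
comp [ 52.97256359 258.3098028 ] [  17  227   73   64 3499] [404.62157356 159.0299599   47.42479939] ((403.8262023925781, 158.1766357421875), (30.18425750732422, 29.63106918334961), 55.1878547668457)
comp [330.87672518 318.72718746] [ 287  275   89   89 7463] [526.20063608 142.58704391  52.27509816] ((526.5162963867188, 138.72276306152344), (38.235416412353516, 44.09912109375), 4.448568820953369)
comp [581.49172066 349.9949604 ] [ 548  322   68   56 2778] [644.90883007 132.64438297  47.09471547] ((645.7400512695312, 131.80731201171875), (29.106061935424805, 31.60300636291504), 67.3070297241211)
```

Call:
apply_moves:
  steps:
    - [0.1, 0.27, 1.0, 0, -1]
    - [0, 0, 1.05, 0, -0.5]
    - [0, 0, 0, 0, 0]
    - [0, 0, 0, 0, 1]
    - [0, 0, 0, 0, 1]
    - [0, 0, 0, 0, 1]
    - [0, 0, 0, 0, 1]
    - [0, 0, 0, 0, 1]
  squeeze: 60

```text
t: 18.05
ee_pos: [527.5, 141.9, 23.6]
ee_rot: [-3.139, -0.001, 1.651]
contact_force: [-4.7, -0.6, 5.8]
gripper_width: 37.0
grip_force: 62.0
```

Call:
apply_moves:
  steps:
    - [0, 0, -0.3, 0, 1]
    - [0, 0, -0.7, 0, 1]
    - [0, 0, -1, 0, 1]
    - [0, 0, -1, 0, 1]
    - [0, 0, 0, 0, 1]

```text
t: 18.55
ee_pos: [531.0, 142.4, 55.2]
ee_rot: [3.137, -0.001, 1.65]
contact_force: [0.3, 0.1, -1.3]
gripper_width: 37.1
grip_force: 61.0
```

```bash
cat > cube.py <<'E'
from h import *
def cube():
    s=manip.state();im,d,c,E=grab('side');C=cloud(d,c,E)
    r=C-s['ee_pos'];near=np.linalg.norm(r,axis=2)<75
    H=cv2.cvtColor(im,cv2.COLOR_BGR2HSV);h,S=H[...,0],H[...,1]
    for nm,m in(('green',(h>50)&(h<85)&(S>100)),('blue',(h>100)&(h<125)&(S>150))):
        m=m&near;n,l,st,ce=cv2.connectedComponentsWithStats(m.astype(np.uint8))
        if n<2:print(nm,'none');continue
        i=1+np.argmax(st[1:,4]);P=C[l==i];o=np.median(P,0);nn=np.linalg.svd(P-P.mean(0))[2][2]
        if nn@(E[:3,3]-o)<0:nn=-nn
        yp=np.array([-np.sin(.0803),np.cos(.0803),0])
        (eu,ev),ax,an=cv2.fitEllipse(np.vstack(cv2.findContours((l==i).astype(np.uint8),cv2.RETR_EXTERNAL,cv2.CHAIN_APPROX_NONE)[0]))
        print(nm,st[i],o.round(1),'tool',(T(s)[:3,:3].T@(o-s['ee_pos'])).round(1),'elev deg',np.degrees(np.arctan2(nn[2],nn@yp)).round(1),'ell',np.round(ax,1))
    print(s['t'],s['ee_pos'].round(1),np.degrees(s['ee_rot']).round(1),s['contact_force'].round(1),s['gripper_width'],s['grip_force'])
    return im
E
python3 -c "from cube import *;cube()"
```

```text
green [318 283  14  11 126] [531.1 139.3  85.4] tool [ -3.1   0.  -30.3] elev deg 92.1 ell [10.3 13.5]
blue [317 306  14   9  91] [529.1 163.9  62.8] tool [21.6 -0.2 -7.7] elev deg 0.2 ell [ 8.  12.6]
18.55 [531.  142.4  55.2] [ 1.797e+02 -1.000e-01  9.460e+01] [ 0.3  0.1 -1.3] 37.05062166272114 60.950682163238525
```

The cube is held squarely. Since only spins about the vertical tool axis are available, I'll pivot it in the grip against the plate's front edge: pushing its lower rear edge there tilts the blue side up.

Call:
apply_moves:
  steps:
    - [2.2, 0, 0, 0, 1]
    - [2.2, 0, 0, 0, 1]
    - [2.2, 0, 0, 0, 1]
    - [0, 0, 1.2, 0, 1]
    - [0, 0, 1.2, 0, 1]
    - [0, 0, 1.2, 0, 1]
    - [0, 0, 0, 0, 1]
    - [0, 0, 0, 0, 1]
  squeeze: 35

```text
t: 19.4
ee_pos: [523.7, 206.5, 16.4]
ee_rot: [-3.141, 0.001, 1.649]
contact_force: [1.1, -0.3, -1.2]
gripper_width: 37.2
grip_force: 61.0
```

```bash
python3 -c "
from cube import *
cube();s=manip.state();r=s['ee_pos']-np.array([526.4,139.8,0]);print('press y',r@np.array([-np.sin(.0803),np.cos(.0803),0]))"
```

```text
green [317 332  15  12 143] [524.2 203.6  46.6] tool [ -2.9   0.2 -30.2] elev deg 92.0 ell [11.2 14.3]
blue [317 357  14   8  91] [521.7 227.9  24. ] tool [21.5 -0.3 -7.6] elev deg -2.0 ell [ 7.3 13.4]
19.4 [523.7 206.5  16.4] [-1.799e+02  1.000e-01  9.450e+01] [ 1.1 -0.3 -1.2] 37.21820153534275 60.99676251411438
press y 66.96930196025919
```

Call:
apply_moves:
  steps:
    - [-0.3, 0, -0.1, 0, 1]
    - [-0.3, 0, -0.1, 0, 1]
    - [-0.3, 0, -0.15, 0, 1]
    - [-0.3, 0, -0.15, 0, 1]
    - [-0.3, 0, -0.1, 0, 1]
    - [0, 0, 0, 0, 1]

```text
t: 20.05
ee_pos: [524.3, 199.5, 23.2]
ee_rot: [3.141, -0.008, 1.654]
contact_force: [-0.9, 12.8, -6.4]
gripper_width: 37.0
grip_force: 59.9
```

```bash
python3 -c "
from cube import *
cube()"
```

```text
green [318 326  14  12 132] [524.6 195.9  53.2] tool [ -3.4  -0.  -30. ] elev deg 94.8 ell [10.6 13.8]
blue [317 350  14   9 100] [522.4 222.2  32.5] tool [22.9 -0.  -9. ] elev deg -0.6 ell [ 8.1 13.4]
20.05 [524.3 199.5  23.2] [180.   -0.5  94.8] [-0.9 12.8 -6.4] 36.96414906700371 59.930909872055054
```

Call:
apply_moves:
  steps:
    - [-0.3, 0, -0.05, 0, 1]
    - [-0.3, 0, 0, 0, 1]
    - [-0.3, 0, 0, 0, 1]
    - [-0.3, 0, 0, 0, 1]
    - [0, 0, 0, 0, 1]
  squeeze: 20

```text
t: 20.6
ee_pos: [525.1, 191.9, 25.6]
ee_rot: [3.141, -0.014, 1.656]
contact_force: [-5.4, 19.4, 7.2]
gripper_width: 36.9
grip_force: 61.8
```

```bash
python3 -c "
from cube import *
cube()"
```

```text
green [318 322  14  10 108] [525.4 189.3  55.8] tool [ -2.1   0.1 -30.3] elev deg 105.0 ell [ 8.7 13.5]
blue [317 344  14  11 112] [522.9 218.1  38.7] tool [ 26.5   0.1 -12.8] elev deg 9.2 ell [ 9.5 13. ]
20.6 [525.1 191.9  25.6] [180.   -0.8  94.9] [-5.4 19.4  7.2] 36.86767278402852 61.767820715904236
```

Call:
apply_moves:
  steps:
    - [0, 0, 0.3, 0, 1]
    - [-0.2, 0, 0.2, 0, 1]
    - [-0.3, 0, 0, 0, 1]
    - [-0.3, 0, 0, 0, 1]
    - [-0.3, 0, 0, 0, 1]
    - [0, 0, 0, 0, 1]

```text
t: 21.25
ee_pos: [527.5, 183.0, 22.4]
ee_rot: [3.138, -0.017, 1.657]
contact_force: [-7.0, 22.3, 18.0]
gripper_width: 37.0
grip_force: 64.5
```

```bash
python3 -c "
from cube import *
cube()"
```

```text
green [317 320  14   8  80] [527.8 182.   53.2] tool [ -0.6   0.4 -30.8] elev deg 116.1 ell [ 6.6 13.1]
blue [316 340  14  12 130] [524.9 213.5  41.8] tool [ 31.    0.1 -18.8] elev deg 19.5 ell [11.1 13. ]
21.25 [527.5 183.   22.4] [179.8  -1.   95. ] [-7.  22.3 18. ] 37.015876861568806 64.49594736099243
```

Call:
apply_moves:
  steps:
    - [-0.3, 0, -0.05, 0, 1]
    - [-0.3, 0, -0.05, 0, 1]
    - [-0.3, 0, 0, 0, 1]
    - [-0.3, 0, 0, 0, 1]
    - [0, 0, 0, 0, 1]

```text
t: 21.8
ee_pos: [528.6, 167.6, 21.4]
ee_rot: [3.138, -0.012, 1.656]
contact_force: [-1.9, 17.6, 2.5]
gripper_width: 37.0
grip_force: 62.0
```

```bash
python3 -c "
from cube import *
cube()"
```

```text
green [317 316  14   2  27] [528.7 168.   52.3] tool [  0.8   0.2 -30.9] elev deg 131.6 ell [0. 1.]
blue [317 328  14  14 151] [525.6 201.3  51.8] tool [ 34.2  -0.  -30. ] elev deg 39.3 ell [12.9 13.2]
21.8 [528.6 167.6  21.4] [179.8  -0.7  94.9] [-1.9 17.6  2.5] 36.95682882217112 61.984065771102905
```

Call:
apply_moves:
  steps:
    - [-0.25, 0, -0.05, 0, 1]
    - [-0.2, 0, 0, 0, 1]
    - [0, 0, 0, 0, 1]

```text
t: 22.15
ee_pos: [528.9, 163.7, 21.9]
ee_rot: [3.138, -0.012, 1.656]
contact_force: [-1.4, 18.7, 2.7]
gripper_width: 36.9
grip_force: 61.6
```

```bash
python3 -c "
from cube import *
cube()"
```

```text
green [319 314  12   2  20] [528.6 169.   57.9] tool [  5.7   0.2 -35.9] elev deg 134.5 ell [0. 1.]
blue [317 325  14  14 152] [526.  197.8  54.6] tool [ 34.6   0.1 -32.3] elev deg 42.8 ell [12.9 13.2]
22.15 [528.9 163.7  21.9] [179.8  -0.7  94.9] [-1.4 18.7  2.7] 36.89413049797484 61.59717321395874
```

Call:
apply_moves:
  steps:
    - [-0.15, 0, 0, 0, 1]
    - [0, 0, 0, 0, 1]
    - [1.5, 0, -0.5, 0, 1]
    - [1.5, 0, -1, 0, 1]
    - [1, 0, -2, 0, 1]
    - [0, 0, -2.5, 0, 1]
    - [0, 0, -2.5, 0, 1]
    - [0, 0, -2.5, 0, 1]
    - [0, 0, -2.5, 0, 1]
    - [0, 0, -2, 0, 1]
    - [0, 0, -1, 0, 1]
    - [0, 0, 0, 0, 1]
    - [0, 0, 0, 0, 1]
    - [0, 0, 0, 0, 1]
  squeeze: 60

```text
t: 23.6
ee_pos: [524.2, 191.5, 183.7]
ee_rot: [-3.139, 0.001, 1.651]
contact_force: [-0.4, 0.3, -1.2]
gripper_width: 36.9
grip_force: 60.9
```

```bash
python3 -c "
from cube import *
im=cube();cv2.imwrite('pics/f.png',im)
i2,d,c,E=grab('top');cv2.imwrite('pics/ft.png',i2)
C=cloud(d,c,E)
for nm,u,v in(('blower',201,179),('oil',197,226),('obj',207,282),('A',311,180),('B',291,319)):print(nm,C[v,u].round(1))
"
```

```text
green [322 254  12   1  12] [521.8 197.8 219.7] tool [  6.5  -2.  -36. ] elev deg 135.6 ell [ 0.  11.5]
blue [317 265  17  16 216] [521.5 226.2 215.4] tool [ 34.8   0.  -31.7] elev deg 42.1 ell [15.5 15.9]
23.6 [524.2 191.5 183.7] [-1.799e+02  1.000e-01  9.460e+01] [-0.4  0.3 -1.2] 36.89569497412126 60.93778610229492
blower [495.5 211.8 548.6]
oil [448.3 205.6 579.4]
obj [400.1 186.4 621.6]
A [643.8 132.6  49.8]
B [375.8 126.6 628.8]
```

View pics/f.png

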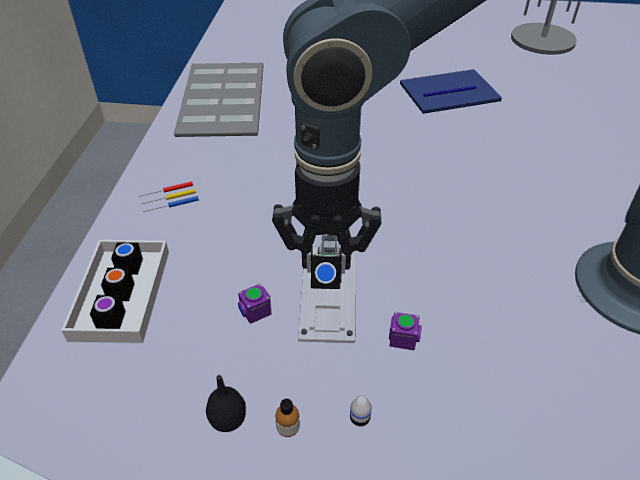

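The view shows the cube held with its blue filter at (325,273) tilted up about 43–45°. The nest is empty and the bystanders stand where they were. I'll rise 1 cm, settle, and check for drift.

Call:
apply_moves:
  steps:
    - [0, 0, -0.5, 0, 1]
    - [0, 0, -0.4, 0, 1]
    - [0, 0, 0, 0, 1]
    - [0, 0, 0, 0, 1]
    - [0, 0, 0, 0, 1]
    - [0, 0, 0, 0, 1]
    - [0, 0, 0, 0, 1]
    - [0, 0, 0, 0, 1]
    - [0, 0, 0, 0, 1]

```text
t: 24.6
ee_pos: [525.0, 191.7, 194.0]
ee_rot: [-3.142, -0.0, 1.651]
contact_force: [-0.5, 0.2, -1.4]
gripper_width: 37.0
grip_force: 60.9
```

```bash
python3 -c "
from cube import *
cube();cube();print(order.hand_in())
"
```

```text
green [318 248  10   1  10] [529.4 187.9 220.2] tool [ -4.2   4.1 -26.2] elev deg -45.0 ell [0.  8.8]
blue [317 259  16  17 219] [522.5 226.8 225.8] tool [ 35.2   0.3 -31.9] elev deg 42.3 ell [15.5 16.1]
24.6 [525.  191.7 194. ] [-180.    -0.    94.6] [-0.5  0.2 -1.4] 37.01854134939532 60.93765377998352
green [318 248  10   1  10] [529.4 188.1 220.5] tool [ -3.9   4.1 -26.5] elev deg -45.0 ell [0.  9.1]
blue [317 259  16  17 217] [522.4 226.9 225.8] tool [ 35.2   0.2 -31.9] elev deg 42.7 ell [15.5 16.1]
24.65 [525.  191.8 194. ] [-180.    -0.    94.6] [ 0.1  1.5 -1.2] 37.37985759718748 60.939202308654785
the job is handed in; nothing more can be done
None
```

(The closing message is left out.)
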